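# Clamp a pump casing with a fold-out crank

## Robot

A 6-joint arm with a two-finger parallel gripper is mounted at the origin on the work surface. World frame = base frame: x ahead of the robot, y to its left, z up, the work surface at z = 0. Lengths are in m, angles in rad, forces in N, time in s.
With the tool pointing down it reaches from about 0.25 to 0.775 m from the base axis. Payload 4 kg.
Tool frame: the origin (TCP) lies at the very end of the fingers, on their centre line; the grasp point (between the pads) lies 19 mm behind it (robot.tcp_to_grasp is the distance from the TCP to the grasp point, in m); z points along the fingers, y is the line along which they close (so a half turn about z gives the same grasp; the last joint's range is limited). The gripper opens to 94 mm and grips with 3 to 60 N. Pads are 16 mm wide; open, the fingers measure 119 mm over their backs; the gripper's body (75 mm by 177 mm) begins 78 mm behind the grasp point.
Start: joints at [1.045, 0.087, 1.371, -0, 1.684, -0.103], TCP at [0.226, 0.502, 0.206] pointing down, gripper open.
Joint ranges: [-3.1, 3.1], [-0.76, 2.03], [0.27, 2.55], [-1.08, 4.22], [0.17, 2.65], [-2.57, 2.57]. Speed limits (rad/s): [2.79, 2.79, 3.14, 3.14, 3.14, 3.14].

## Interface

Orientations are given as [roll, pitch, yaw] about the fixed x, y, z axes, in that order (R = Rz(yaw) Ry(pitch) Rx(roll)).
In Python, from bench import robot gives the robot as it stands.
- The arm moves only by the tool inch_along, called after "Emit:" as name(argument=value, ...), one argument or row to a line, values as JSON. Schema: {"type":"object","properties":{"steps":{"type":"array","items":{"type":"array","prefixItems":[{"type":"number"},{"type":"array","items":{"type":"number"},"minItems":3,"maxItems":3},{"type":"number"}],"minItems":3,"maxItems":3},"minItems":1,"maxItems":20},"only":{"type":"string"},"quiet":{"type":"boolean"},"lines":{"type":"string"}},"required":["steps"],"additionalProperties":false}. steps is a list of rows, 1 to 20 of them, each written [opening, [dx, dy, dz], turn]: the finger opening in m, then dx, dy, dz in normalised numbers (1 is 0.6 m), then a turn about the tool's z in a scale on which 1.0 is 60 degrees; each row shifts and turns the commanded pose from where the row before left it, along the tool's axes as they then stand; what a row does not reach is not made up. A row lasts 1/12 s, in which the tool goes at most 0.0417 m and 0.125 rad, less where a joint would pass 70% of its speed; a pose out of reach is approached as far as the arm can. The fingers move at their own pace and stop on an object; the grip force is fixed at half the most. Time passes only in rows, so rows that do not move let the fingers close. The tool returns the time, the measured TCP pose, the force, the opening and the grip force at its end. only (a regular expression) keeps the lines of the reply that match it, lines (a string "A,B") keeps lines A to B, and quiet returns only ok. No shift or turn number may pass 1 either way. Input that does not fit is refused with a message, and nothing moves.
- robot.get_obs(): the state, without advancing time (a new reading comes with each control period).
- robot.snapshot(name): name is "side" or "top" or "wrist"; returns a dict with "color" (400x640x3 uint8, blue, green, red), "fx", "fy", "cx", "cy" (pixels), "k1" (the pictures are not rectified: a ray, as slopes to the right and down, at radius r is drawn at 1 + k1 r^2 times it, then the intrinsics apply), "extrinsics" (4x4, takes a point from world to camera coordinates). Camera axes: x right, y down, z forward; pixel columns grow to the right and rows downward; lengths in m; the calibration is good to about 2 mm. A picture is of the moment at which its call begins. There is no depth.
- robot.close_job(): hands the job in; it is judged then, once.
The state is a dict: "time": time; "joint_positions": joint angles; "qvel": joint speeds; "joint_torque": joint torques, N m; "tool_pos": TCP position; "ee_rot": TCP orientation; "wrist_force": force on the tool from outside, world axes, zero at the start; "wrist_torque": the same for the moment, N m; "width": finger opening in m; "finger_force": force on a finger pad.
Only numpy, scipy, OpenCV 4.12 (cv2) and the standard library are available. Lean on these libraries where they do the work, as an engineer would, in place of code of your own. Each camera call takes 0.05 s, during which the arm holds its last target. There are 200 camera calls.

## Task

Clamp the pump casing in the fixture: slide it along the bed until it is right up against the work stop, swing the folded crank arm all the way out until its latch springs up behind it, and only then wind the handwheel clockwise until the sprung jaw face holds the casing square against the fixed jaw, pressed in about halfway and not bottomed. Leave the crank latched out, and leave the other things on the bench where they are.

Things in the scene. Friction and masses are not known exactly. Their poses are not given: they have to be found in the camera images.
- vise: Clamping fixture, bolted down: grey bed 150 mm (x) by 360 mm (y), top 30 mm above the table, with a bevel gearbox (90 mm square, top at 100 mm) at its +y end. Origin on the table, at mid-width, 130 mm to -y of the handwheel's axis. x runs across the bed, roughly away from the robot; y along it from the fixed jaw to the gearbox; z up.
- wheel_center (a point): Centre of the top face (z = 125 mm) of the level aluminium handwheel, 100 mm across and 14 mm thick, that sits on the gearbox; on its vertical axis. The axes are the fixture's and do not turn with the wheel.
- wheel (a joint): Turn of the handwheel (rad): 0 at the start, grows clockwise seen from above, to 16.4. One turn (6.28) moves the jaw 16 mm to the fixed jaw. Stiff (2.5 N at the swung-out grip), stays where it is left. At the start it is locked: a stop blocks anticlockwise turning, and the folded crank's tail bears on a keeper that blocks clockwise turning.
- crank_pivot (a point): Upright pivot pin of the crank arm, 34 mm from the wheel axis (towards the fixture's +y while the wheel is at 0), 12 mm above the wheel's face. It goes round with the wheel. The arm's short tail, on the pivot's other side and under the arm, works with the keeper and the latch.
- crank (a joint): Swing of the crank arm about its pivot (rad), growing anticlockwise from above. 0 = folded, arm lying from the pivot across the wheel to the fixture's -y; 1.57 = to +x; 3.14 = stop, fully out, pointing away from the wheel axis. Starts at 0 to 0.3; stays where left. From 2.2 on the latch resists (3 N at the grip), then holds it. Unlatched, it folds back when pushed clockwise.
- latch (a joint): How far the sprung steel latch wedge on the wheel's face is pressed down (m): 0 = up. The crank's tail pushes it down by about 0.006 over the last part of the swing; at about 3.1 rad it springs up again behind the tail and holds the crank out.
- grip_mid (a point): Middle of the black crank grip: an upright, freely revolving cylinder, 26 mm in diameter, 62 mm tall (149 to 211 mm above the table), on the end of the crank arm (20 mm wide, under it), 48 mm from the crank pivot. Folded it stands 14 mm from the wheel axis, latched out 82 mm. It can be pushed round with closed fingertips or pinched from above.
- pad (a joint): How far the moving jaw's sprung face is pressed in towards its carriage (m): 0 = out, 0.008 = bottomed. It begins to yield at 8 N and takes 4 N more per mm, so it moves only once the casing is held between both jaws; from then on each 1 mm of jaw travel presses it in 1 mm.
- pad_face (a point): Centre of the moving jaw's sprung face, a steel plate 110 mm wide (x), 63 mm high, 12 mm thick, that meets the casing; it faces the fixed jaw (the fixture's -y). At the start it is 20 mm to +y of the fixture's origin. The jaw behind it reaches 107 mm above the table.
- fixed_jaw: Fixed jaw, bolted to the bed: steel block 110 mm wide (x), 30 mm thick, 65 mm high. Origin at the foot of its face, mid-width, on the bed; y points out of the face to the moving jaw, x as the fixture's. The work stop is the dark bar at its +x end: stop face at x = 55 mm, 14 to 46 mm above the bed, reaching 70 mm out in y. The casing is home with its origin at x = 0, y = 45 mm, z = 0.
- casing: Loose aluminium pump casing, 110 mm (x) by 90 mm (y) by 46 mm, with a round collar 80 mm across on top (60 mm high in all, bore 64 mm), 0.5 to 0.9 kg. Origin at the centre of its underside. It stands on the bed between the jaws, 25 to 50 mm short of the work stop (on the robot's side, -x), slightly askew; it slides easily (2 to 3 N) on the oiled bed.
- bottle: Bystander: white bottle, 68 mm across, 190 mm tall. Origin under its centre.
- wrench: Bystander: steel wrench 190 mm long, lying. Origin under its centre.
- rotor_ring: Bystander: steel ring 84 mm across, 20 mm high, between the robot and the fixture. Origin under its centre.
- cover: Bystander: round aluminium cover 104 mm across, 22 mm high. Origin under its centre.
- rotor: Bystander: steel rotor, 68 mm across with a short shaft, 75 mm tall, standing. Origin under its centre.
- screwdriver: Bystander: screwdriver 200 mm long, black handle, lying. Origin under its centre.
- parts_tray: Bystander: shallow steel tray 150 by 120 by 30 mm. Origin under its centre.

How it is judged:
By the outcome, as a careful person would: the job done as asked, in the order asked, and still so for the second after the job is handed in, with the robot touching nothing.
It also fails if it takes over 72 s, if anything falls off the work surface, if the arm or the gripper's body presses on something with over 40 N, if the wrist force passes 120 N, or if a joint passes its speed limit or range.

## Working session

There is one attempt and no reset: what is moved stays moved. The work goes in short steps, Python scripts to look and compute and a tool call to move; the robot and the scene stay as the last step left them, time stands still between calls to the robot, and variables do not carry over. Pictures are saved under pics/ and viewed, at most 12 in all, crops included, and the job is handed in when it is done.

```bash
ls; mkdir -p pics
```

Run:
```python
from bench import robot
import cv2
for n in("top","side"):
    s=robot.snapshot(n); cv2.imwrite(f"pics/{n}0.png",s["color"]); print(n,s["fx"],s["k1"],s["extrinsics"].round(3).tolist() if hasattr(s["extrinsics"],'round') else s["extrinsics"])
o=robot.get_obs(); print(o)
```

```text
bench.py
pics
top 422.9163525282724 0.026156856620550006 [[-0.013, -1.0, -0.004, 0.019], [-0.984, 0.014, -0.175, 0.599], [0.175, 0.002, -0.984, 1.142], [0.0, 0.0, 0.0, 1.0]]
side 417.99175065416307 0.012901229274258644 [[0.87, -0.492, -0.022, -0.486], [-0.289, -0.474, -0.832, 0.294], [0.399, 0.73, -0.555, 1.042], [0.0, 0.0, 0.0, 1.0]]
{'time': 0.1, 'joint_positions': array([ 1.04491373e+00,  8.79096872e-02,  1.37208256e+00, -2.63117814e-05,
        1.68358974e+00, -1.03092122e-01]), 'qvel': array([ 0.00046731, -0.00086773, -0.00286875,  0.00116193, -0.00034847,
       -0.00023529]), 'joint_torque': array([ 2.28758749e-03, -3.41251659e+01, -3.03301978e+01,  7.19751441e-02,
        3.04273772e-02, -1.12725568e-04]), 'tool_pos': array([0.22543263, 0.5011455 , 0.20441602]), 'ee_rot': array([-3.13961119e+00, -1.78710109e-04,  2.71879906e+00]), 'wrist_force': array([-0.035505  , -0.30074781,  0.12617353]), 'wrist_torque': array([-0.04219428,  0.05965742, -0.02196652]), 'finger_force': 0.0, 'width': 0.09380137685579142}
```

View pics/top0.png

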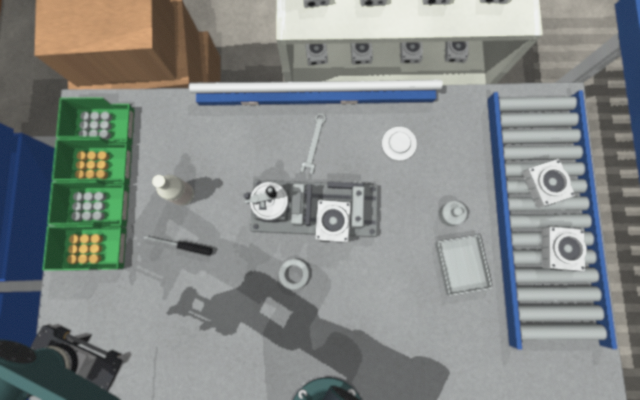

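View pics/side0.png

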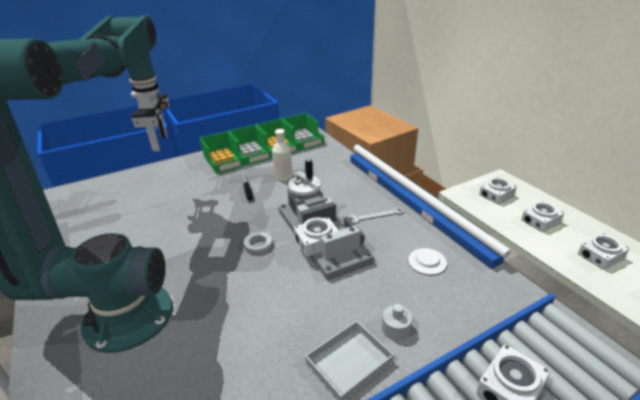

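The top view shows the fixture with the handwheel at about (269,201), the casing at (333,221) and the fixed jaw at (360,207). The bottle is at (165,186) and the ring at (294,273). Next I'll enlarge the fixture.

Create h.py:
```python
import numpy as np, cv2
from bench import robot
def ray(s,u,v):
    K=np.array([[s["fx"],0,s["cx"]],[0,s["fy"],s["cy"]],[0,0,1.]])
    p=cv2.undistortPoints(np.array([[[u,v]]],float),K,np.array([s["k1"],0,0,0.]))[0,0]
    E=np.array(s["extrinsics"]); R=E[:3,:3]; t=E[:3,3]
    return -R.T@t, R.T@np.array([p[0],p[1],1])
def at(s,u,v,z):
    c,d=ray(s,u,v); return c+d*(z-c[2])/d[2]
def proj(s,P):
    K=np.array([[s["fx"],0,s["cx"]],[0,s["fy"],s["cy"]],[0,0,1.]])
    E=np.array(s["extrinsics"]); 
    return cv2.projectPoints(np.atleast_2d(P).astype(float),cv2.Rodrigues(E[:3,:3])[0],E[:3,3],K,np.array([s["k1"],0,0,0.]))[0][:,0]
def crop(s,name,x0,y0,w,h,k):
    im=cv2.resize(s["color"][y0:y0+h,x0:x0+w],None,fx=k,fy=k,interpolation=cv2.INTER_CUBIC); cv2.imwrite(f"pics/{name}.png",im)
def show():
    o=robot.get_obs(); print(round(o["time"],2),o["tool_pos"].round(4),o["ee_rot"].round(3),o["wrist_force"].round(1),round(o["width"],4),o["joint_positions"].round(2))
```

```bash
python3 -c "
from h import *
s=robot.snapshot('top');crop(s,'topc',235,165,160,90,5)"
```

```text
(no output)
```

View pics/topc.png

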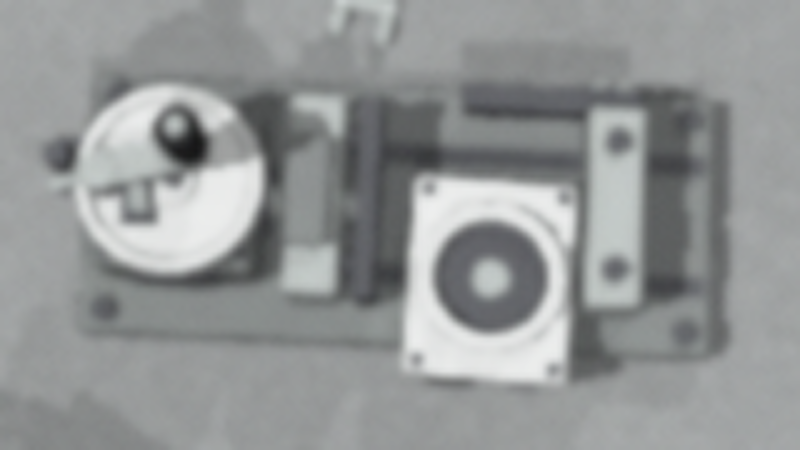

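The crop shows the wheel rim centred near (170,180), the grip top near (178,122) and the casing corners (416,175), (577,190), (567,383), (403,372). The fixed jaw's top runs from (590,108) to (583,303).

Run:
```python
from h import *
s=robot.snapshot('top')
f=lambda x,y,z: at(s,235+(x+.5)/5-.5,165+(y+.5)/5-.5,z)
w=f(170.5,180,.125); print('wheel',w)
j=[f(590,108,.095),f(645,108,.095),f(640,305,.095),f(583,303,.095)]
for p in j: print('jaw',p)
c=[f(416,175,.076),f(577,190,.076),f(567,383,.076),f(403,372,.076)]
for p in c: print('cas',p)
print('casc',np.mean(c,0))
print('collar',f(491,278,.09))
print('grip',f(178,122,.211))
print('bed', [f(*q,.03) for q in((83,332),(712,355),(90,70))])
print('bottle',at(s,158,181,.19),'ring',at(s,294,273,.02))
a=np.arctan2;d=(j[0]-j[3])+(j[1]-j[2]); print('yaw jaw',a(d[1],d[0]))
d=c[0]-c[3]+c[1]-c[2]; print('yaw cas',a(d[1],d[0])); d=c[0]-c[1]+c[3]-c[2]; print(a(-d[0],d[1]))
```

```text
wheel [0.57200841 0.14606553 0.125     ]
jaw [ 0.61367405 -0.07932346  0.095     ]
jaw [ 0.61324807 -0.1093631   0.095     ]
jaw [ 0.50535458 -0.10327274  0.095     ]
jaw [ 0.50684053 -0.07268018  0.095     ]
cas [0.58102912 0.01639494 0.076     ]
cas [ 0.57139803 -0.07238552  0.076     ]
cas [ 0.46537733 -0.06419759  0.076     ]
cas [0.47252181 0.02481344 0.076     ]
casc [ 0.52258157 -0.02384368  0.076     ]
collar [ 0.52159999 -0.02360893  0.09      ]
grip [0.58655208 0.13191795 0.211     ]
bed [array([0.50101438, 0.20680094, 0.03      ]), array([ 0.48313171, -0.14948315,  0.03      ]), array([0.65308403, 0.20508202, 0.03      ])]
bottle [0.61494098 0.4155266  0.19      ] ring [0.38217543 0.0862572  0.02      ]
yaw jaw -0.0592321810582997
yaw cas -0.07725514305109098
-0.09407685077761203
```

The rows are not in the units I measure in: shifts go in shares of 0.6 m and turns go in shares of 60 degrees. I convert before sending: -0.0318 m is -0.053, -0.0156 m is -0.026, -0.123 rad is -0.1175.

Emit:
inch_along(
  steps=[
    [0,[0,0,0],-0.1175],
    [0,[0,0,0],-0.1175],
    [0,[0,0,0],-0.1165],
    [0,[-0.026,-0.053,0],0],
    [0,[-0.026,-0.053,0],0],
    [0,[-0.026,-0.053,0],0],
    [0,[-0.026,-0.053,0],0],
    [0,[-0.026,-0.053,0],0],
    [0,[-0.026,-0.053,0],0],
    [0,[-0.026,-0.053,0],0],
    [0,[-0.026,-0.053,0],0],
    [0,[-0.026,-0.053,0],0],
    [0,[-0.026,-0.053,0],0],
    [0,[-0.026,-0.053,0],0],
    [0,[-0.026,-0.053,0],0],
    [0,[-0.026,-0.053,0],0],
    [0,[-0.026,-0.053,0],0],
    [0,[-0.026,-0.053,0],0],
    [0,[-0.026,-0.053,0],0],
  ],
)

```text
time: 1.78
tool_pos: [0.4473, -0.0219, 0.2054]
ee_rot: [3.141, 0.0, 3.086]
wrist_force: [0.1, 0.5, 0.1]
width: 0.0004
finger_force: 0.0
```

```bash
python3 -c "
from h import *
show(); s=robot.snapshot('wrist'); cv2.imwrite('pics/w1.png',s['color'])"
```

```text
1.78 [ 0.4473 -0.0219  0.2054] [3.141 0.    3.086] [0.1 0.5 0.1] 0.0004 [-0.18 -0.14  1.6   0.    1.69 -1.69]
```

View pics/w1.png

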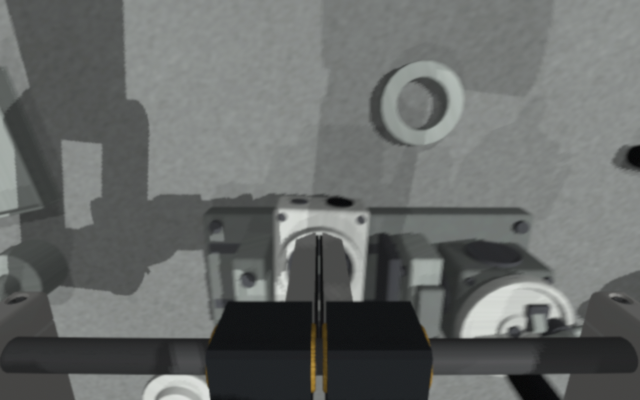

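The wrist view shows the casing's robot-side top edge from (275,209) to (370,211) and the bed's edge from (207,210) to (530,209). The way down is clear.

In the tool's units: 0.04 m is 0.0667, 0.035 m is 0.0583.

```bash
python3 -c "
from h import *
s=robot.snapshot('wrist')
for p in((275,209,.076),(370,211,.076),(207,210,.03),(530,210,.03),(423,102,.02)): print(at(s,*p))"
```

```text
[ 0.46640297 -0.06897318  0.076     ]
[0.47351012 0.01889469 0.076     ]
[ 0.47853411 -0.14903443  0.03      ]
[0.49878454 0.19577313 0.03      ]
[0.38077662 0.0813708  0.02      ]
```

Emit:
inch_along(
  steps=[
    [0,[0,0,0.0667],0],
    [0,[0,0,0.0667],0],
    [0,[0,0,0.0667],0],
    [0,[0,0,0.0583],0],
    [0,[0,0,0],0],
    [0,[0,0,0],0],
  ],
)

```text
time: 2.38
tool_pos: [0.4451, -0.0191, 0.049]
ee_rot: [3.141, -0.005, 3.088]
wrist_force: [0.1, 0.3, 1.0]
width: 0.0004
finger_force: 0.0
```

In the tool's units: -0.008 m is -0.0133, -0.004 m is -0.0067.

Emit:
inch_along(
  steps=[
    [0,[-0.0133,-0.0067,0],0],
    [0,[-0.01,0,0],0],
    [0,[-0.01,0,0],0],
    [0,[-0.01,0,0],0],
    [0,[-0.01,0,0],0],
    [0,[-0.01,0,0],0],
    [0,[-0.01,0,0],0],
    [0,[-0.0067,0,0],0],
    [0,[0,0,0],0],
  ],
)

```text
time: 3.13
tool_pos: [0.4962, -0.0268, 0.0504]
ee_rot: [3.141, 0.002, 3.087]
wrist_force: [0.0, 0.3, 0.4]
width: 0.0005
finger_force: 0.0
```

Emit:
inch_along(
  steps=[
    [0,[-0.005,0,0],0],
    [0,[-0.005,0,0],0],
  ],
)

```text
time: 3.3
tool_pos: [0.4989, -0.0268, 0.0502]
ee_rot: [3.141, -0.005, 3.087]
wrist_force: [-12.6, 1.0, 9.6]
width: 0.001
finger_force: 6.2
```

In the tool's units: -0.001 m is -0.0017.

Emit:
inch_along(
  steps=[
    [0,[-0.0017,0,0],0],
    [0,[-0.0017,0,0],0],
    [0,[0,0,0],0],
  ],
)

```text
time: 3.55
tool_pos: [0.4989, -0.0268, 0.0503]
ee_rot: [3.141, -0.009, 3.087]
wrist_force: [-12.5, 0.2, 9.7]
width: 0.0005
finger_force: 6.4
```

Emit:
inch_along(
  steps=[
    [0,[-0.0017,0,0],0],
    [0,[0,0,0],0],
    [0,[0,0,0],0],
  ],
)

```text
time: 3.8
tool_pos: [0.4989, -0.0268, 0.0503]
ee_rot: [3.141, -0.011, 3.087]
wrist_force: [-15.7, 1.1, 11.0]
width: 0.0004
finger_force: 7.6
```

```bash
python3 -c "
from h import *
s=robot.snapshot('top');crop(s,'topc2',275,165,120,80,6)"
```

```text
(no output)
```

View pics/topc2.png

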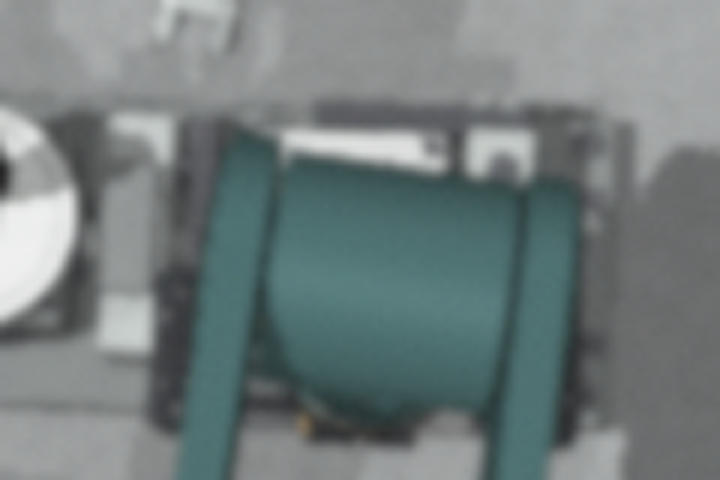

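The casing is up against the stop bar, with 13–16 N reaction and no further movement. I'll back off, rise and go above the grip.

In the tool's units: -0.04 m is -0.0667, 0.034 m is 0.0567.

Emit:
inch_along(
  steps=[
    [0,[0.0167,0,0],0],
    [0,[0.02,0,0],0],
    [0,[0,0,-0.0667],0],
    [0,[0,0,-0.0667],0],
    [0,[0,0,-0.0667],0],
    [0,[0,0,-0.0667],0],
    [0.07,[0,0,-0.0667],0],
    [0.07,[-0.0333,0.0567,0],0],
    [0.07,[-0.0333,0.0567,0],0],
    [0.07,[-0.0333,0.0567,0],0],
    [0.07,[-0.0333,0.0567,0],0],
    [0.07,[-0.03,0.0467,0],0],
    [0.07,[0,0,0],0],
    [0.07,[0,0,0],0],
  ],
)

```text
time: 5.02
tool_pos: [0.5893, 0.1336, 0.249]
ee_rot: [-3.141, -0.001, 3.089]
wrist_force: [0.3, 0.6, 0.2]
width: 0.0508
finger_force: 0.0
```

```bash
python3 -c "
from h import *
show(); s=robot.snapshot('wrist'); cv2.imwrite('pics/w2.png',s['color']); print(proj(s,[[.5866,.1319,.211],[.572,.146,.125]]), -np.array(s['extrinsics'])[:3,:3].T@np.array(s['extrinsics'])[:3,3])"
```

```text
5.02 [0.5893 0.1336 0.249 ] [-3.141e+00 -1.000e-03  3.089e+00] [0.3 0.6 0.2] 0.0508 [ 0.13  0.21  1.15 -0.    1.79 -1.39]
[[314.65456165 221.55075965]
 [330.78373586 170.7764726 ]] [0.50465844 0.13886458 0.42852329]
```

View pics/w2.png

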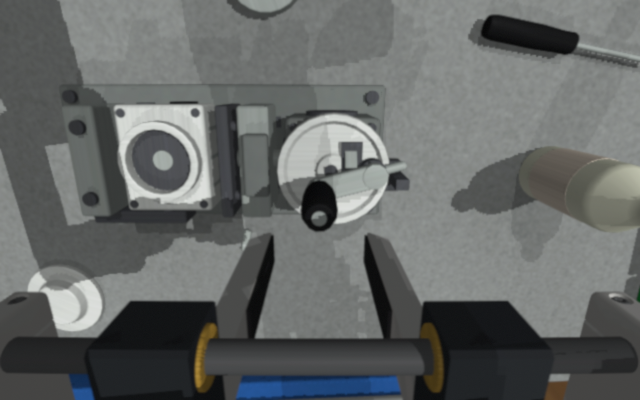

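The wrist view shows the casing along the stop bar. The wheel rim is centred at (333,168.5), the grip top is at (320,219) and the crank pivot is near (376,174). The gap to the pad plate lies around columns 208–220.

```bash
python3 -c "
from h import *
s=robot.snapshot('wrist'); crop(s,'w2c',60,80,190,150,4)
print('wheel',at(s,333,168.5,.125),'grip',at(s,320,219,.211),'piv',at(s,376,174,.149))"
```

```text
wheel [0.56983062 0.14691116 0.125     ] grip [0.58481757 0.13435099 0.211     ] piv [0.57109168 0.18113214 0.149     ]
```

View pics/w2c.png

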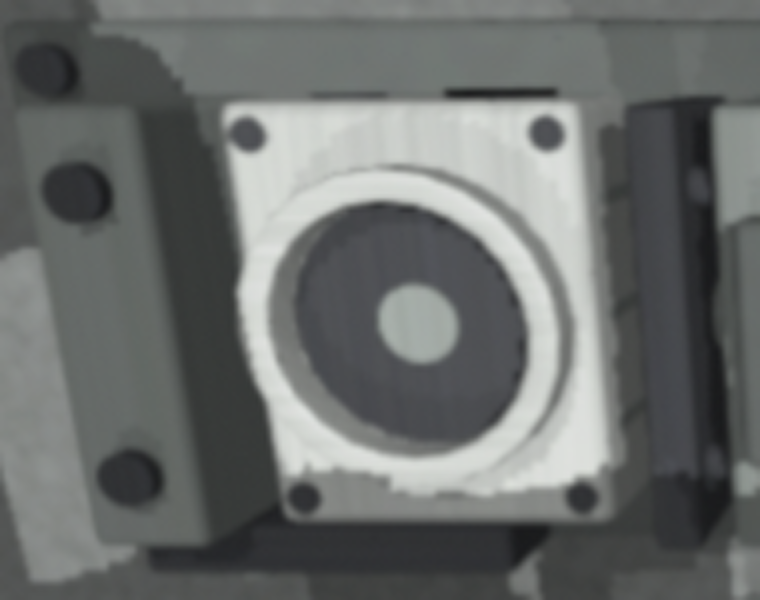

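```bash
python3 -c "
from h import *
s=robot.snapshot('wrist')
f=lambda x,y,z: at(s,60+(x+.5)/4-.5,80+(y+.5)/4-.5,z)
W=np.array([.5705,.1465]); 
for yaw in(-.054,-.058):
  X=np.array([np.cos(yaw),np.sin(yaw)]);Y=np.array([-X[1],X[0]])
  for n,p in dict(j1=(135,105,.095),j2=(212,545,.095),p1=(628,105,.093),p2=(655,545,.093),c1=(222,103,.076),c2=(578,103,.076),c3=(612,518,.076),c4=(285,520,.076)).items():
    q=f(*p)[:2]-W; print(n,(q@X*1e3).round(1),(q@Y*1e3+130).round(1))
"
```

```text
j1 -54.1 -92.9
j2 54.7 -92.9
p1 -53.5 21.9
p2 55.4 19.8
c1 -53.7 -83.0
c2 -53.3 4.9
c3 53.9 4.0
c4 54.4 -83.9
j1 -53.2 -93.1
j2 55.6 -92.7
p1 -53.0 21.7
p2 55.8 20.0
c1 -52.9 -83.3
c2 -52.8 4.7
c3 54.4 4.2
c4 55.3 -83.7
```

Casing sits at x ≈ 0 in the fixture. The jaw gap measures about 113–114 mm, so the wheel needs roughly 10.6 rad in all. Next I'll pinch the grip.

In the tool's units: 0.04 m is 0.0667, 0.004 m is 0.0067.

Emit:
inch_along(
  steps=[
    [0.07,[0.0067,0,0.0167],0],
    [0.07,[0,0,0.0667],0],
    [0.07,[0,0,0.0633],0],
    [0.07,[0,0,0],0],
    [0.02,[0,0,0],0],
    [0.02,[0,0,0],0],
    [0.02,[0,0,0],0],
    [0.02,[0,0,0],0],
    [0.02,[0,0,0],0],
  ],
)

```text
time: 5.92
tool_pos: [0.5863, 0.1327, 0.1657]
ee_rot: [3.14, 0.006, 3.087]
wrist_force: [-0.5, 1.1, -0.5]
width: 0.04
finger_force: 0.0
```

Emit:
inch_along(
  steps=[
    [0.01,[0,0,0],0],
    [0.01,[0,0,0],0],
    [0.01,[0,0,0],0],
    [0.01,[0,0,0],0],
  ],
)

```text
time: 6.25
tool_pos: [0.5851, 0.1337, 0.1636]
ee_rot: [3.139, 0.002, 3.088]
wrist_force: [0.3, 2.6, 3.7]
width: 0.0257
finger_force: 30.0
```

```bash
python3 -c "
import numpy as np
P=np.array([.5729,.1805]);yaw=-.056
g=lambda a:np.array([.048*np.sin(a),-.048*np.cos(a)])
tx=lambda v:(-v[0],v[1])  # fixture axes = tool axes(-x,y)
a0=.32
for a in np.linspace(a0,3.14,16): print(round(a,2),np.round(g(a)*1e3,1))"
```

```text
0.32 [ 15.1 -45.6]
0.51 [ 23.3 -41.9]
0.7 [ 30.8 -36.8]
0.88 [ 37.1 -30.4]
1.07 [ 42.2 -23. ]
1.26 [ 45.7 -14.7]
1.45 [47.6 -5.9]
1.64 [47.9  3.1]
1.82 [46.5 12. ]
2.01 [43.4 20.5]
2.2 [38.8 28.2]
2.39 [32.8 35. ]
2.58 [25.7 40.5]
2.76 [17.7 44.6]
2.95 [ 9.  47.1]
3.14 [ 0.1 48. ]
```

In the tool's units: 0.009 m is 0.015, 0.0088 m is 0.0147.

Emit:
inch_along(
  steps=[
    [0.01,[-0.0137,0.0062,0],0],
    [0.01,[-0.0125,0.0085,0],0],
    [0.01,[-0.0105,0.0107,0],0],
    [0.01,[-0.0085,0.0123,0],0],
    [0.01,[-0.0058,0.0138,0],0],
    [0.01,[-0.0032,0.0147,0],0],
    [0.01,[-0.0005,0.015,0],0],
    [0.01,[0,0,0],0],
  ],
)

```text
time: 6.92
tool_pos: [0.6241, 0.1806, 0.1638]
ee_rot: [3.141, 0.009, 3.087]
wrist_force: [7.6, 0.4, 4.2]
width: 0.0256
finger_force: 30.0
```

In the tool's units: 0.0089 m is 0.0148, 0.0085 m is 0.0142.

Emit:
inch_along(
  steps=[
    [0.01,[-0.0027,0.0148,0],0],
    [0.01,[0.0043,0.0142,0],0],
    [0.01,[0.0077,0.0128,0],0],
    [0.01,[0.01,0.0113,0],0],
    [0.01,[0,0,0],0],
  ],
)

```text
time: 7.33
tool_pos: [0.6128, 0.2121, 0.1637]
ee_rot: [-3.14, 0.007, 3.087]
wrist_force: [5.4, -1.9, 4.5]
width: 0.0256
finger_force: 30.0
```

In the tool's units: 0.0089 m is 0.0148, 0.0087 m is 0.0145.

Emit:
inch_along(
  steps=[
    [0.01,[0.0118,0.0092,0],0],
    [0.01,[0.0133,0.0068,0],0],
    [0.01,[0.0145,0.0042,0],0],
    [0.01,[0.0148,0.0015,0],0],
    [0.01,[0,0,0],0],
  ],
)

```text
time: 7.75
tool_pos: [0.579, 0.2288, 0.1636]
ee_rot: [3.139, 0.003, 3.088]
wrist_force: [1.0, 3.6, 7.0]
width: 0.0254
finger_force: 30.0
```

Emit:
inch_along(
  steps=[
    [0.01,[0.0067,0,0],0],
    [0.01,[0,0,0],0],
    [0.01,[0,0,0],0],
  ],
)

```text
time: 8.0
tool_pos: [0.5785, 0.2288, 0.1638]
ee_rot: [3.137, 0.01, 3.087]
wrist_force: [7.9, 3.9, 3.5]
width: 0.0256
finger_force: 30.0
```

In the tool's units: 0.003 m is 0.005.

Emit:
inch_along(
  steps=[
    [0.01,[0.005,0,0],0],
    [0.01,[0,0,0],0],
    [0.01,[0,0,0],0],
  ],
)

```text
time: 8.25
tool_pos: [0.5781, 0.2288, 0.1638]
ee_rot: [3.136, 0.015, 3.086]
wrist_force: [14.7, 5.2, -0.1]
width: 0.0257
finger_force: 30.0
```

```bash
python3 -c "
from h import *
show(); s=robot.snapshot('wrist'); p=proj(s,[[.572,.155,.125]])[0].astype(int); print(p); crop(s,'w3',max(p[0]-80,0),max(p[1]-70,0),160,140,5)"
```

```text
8.25 [0.5781 0.2288 0.1638] [3.136 0.015 3.086] [14.7  5.2 -0.1] 0.0257 [ 0.29  0.25  1.27 -0.    1.61 -1.23]
[205 221]
```

View pics/w3.png

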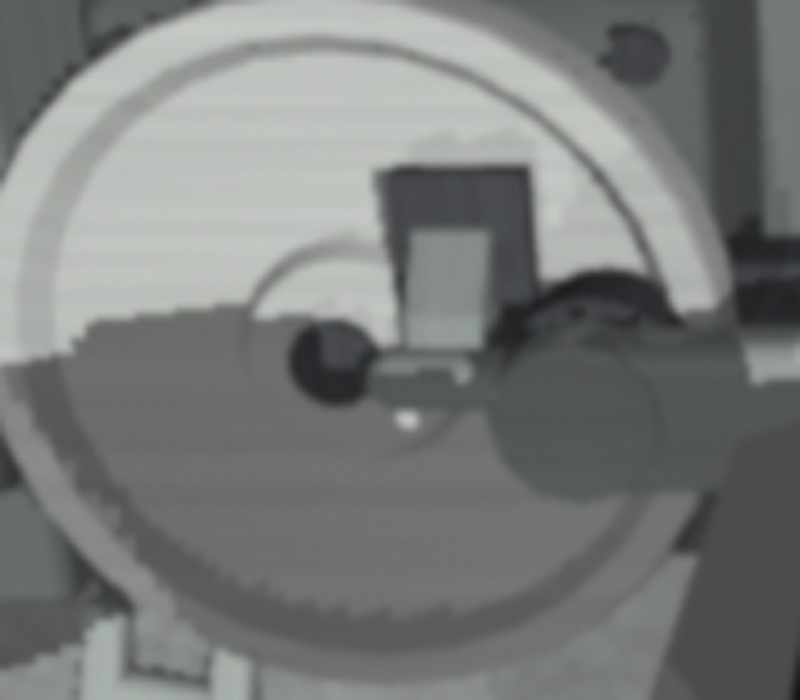

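The grip is against its stop at 14.7 N. The tail, near (425,380) in the crop, lies past the light latch wedge at (447,290), which is standing up. Now I'll wind clockwise, a quarter turn first.

In the tool's units: -0.0212 m is -0.0353, -0.0198 m is -0.033.

Emit:
inch_along(
  steps=[
    [0.01,[-0.0117,0,0],0],
    [0.01,[-0.0353,-0.0047,0],0],
    [0.01,[-0.033,-0.0137,0],0],
    [0.01,[-0.0283,-0.0217,0],0],
    [0.01,[-0.0217,-0.0283,0],0],
    [0.01,[-0.0137,-0.033,0],0],
    [0.01,[-0.0047,-0.0353,0],0],
    [0.01,[0,0,0],0],
  ],
)

```text
time: 8.97
tool_pos: [0.656, 0.1371, 0.1635]
ee_rot: [-3.14, -0.002, 3.083]
wrist_force: [-1.5, -0.2, 7.3]
width: 0.0257
finger_force: 30.0
```

In the tool's units: 0.0212 m is 0.0353, -0.0198 m is -0.033.

Emit:
inch_along(
  steps=[
    [0.01,[0.0047,-0.0275,0],0],
    [0.01,[0.0137,-0.033,0],0],
    [0.01,[0.0217,-0.0283,0],0],
    [0.01,[0.0283,-0.0217,0],0],
    [0.01,[0.033,-0.0137,0],0],
    [0.01,[0.0353,-0.0047,0],0],
    [0.01,[0,0,0],0],
  ],
)

```text
time: 9.55
tool_pos: [0.5678, 0.0654, 0.1636]
ee_rot: [-3.138, -0.0, 3.085]
wrist_force: [-1.0, -5.7, 6.0]
width: 0.0253
finger_force: 30.0
```

Emit:
inch_along(
  steps=[
    [0.01,[0.0353,0.0047,0],0],
    [0.01,[0.033,0.0137,0],0],
    [0.01,[0.0283,0.0217,0],0],
    [0.01,[0.0217,0.0283,0],0],
    [0.01,[0.0137,0.033,0],0],
    [0.01,[0.0047,0.0353,0],0],
    [0.01,[0,0,0],0],
  ],
)

```text
time: 10.13
tool_pos: [0.4928, 0.1563, 0.1635]
ee_rot: [3.141, 0.002, 3.089]
wrist_force: [0.0, 0.7, 7.8]
width: 0.0258
finger_force: 30.0
```

Add to h.py:
```python
def ang():
    o=robot.get_obs(); q=o["tool_pos"][:2]-[.5737,.1469]; yaw=-.056
    x=q@[np.cos(yaw),np.sin(yaw)]; y=q@[-np.sin(yaw),np.cos(yaw)]
    print('fix mm',round(x*1e3,1),round(y*1e3,1),'r',round(np.hypot(x,y)*1e3,1),'ang',round(np.arctan2(x,y)%6.2832,3),o['wrist_force'].round(1))
```

```bash
python3 -c "from h import *
ang()"
```

```text
fix mm -81.3 4.8 r 81.4 ang 4.772 [0.  0.7 7.8]
```

In the tool's units: -0.0212 m is -0.0353, -0.0198 m is -0.033.

Emit:
inch_along(
  steps=[
    [0.01,[-0.0047,0.0275,0],0],
    [0.01,[-0.0137,0.033,0],0],
    [0.01,[-0.0217,0.0283,0],0],
    [0.01,[-0.0283,0.0217,0],0],
    [0.01,[-0.033,0.0137,0],0],
    [0.01,[-0.0353,0.0047,0],0],
    [0.01,[0,0,0],0],
  ],
)

```text
time: 10.72
tool_pos: [0.5819, 0.2286, 0.1636]
ee_rot: [3.138, 0.003, 3.088]
wrist_force: [2.1, 4.6, 6.7]
width: 0.0259
finger_force: 30.0
```

```bash
python3 -c "from h import *
ang()"
```

```text
fix mm 3.6 82.0 r 82.1 ang 0.044 [2.1 4.6 6.7]
```

Emit:
inch_along(
  steps=[
    [0.01,[-0.0353,-0.0047,0],0],
    [0.01,[-0.033,-0.0137,0],0],
    [0.01,[-0.0283,-0.0217,0],0],
    [0.01,[-0.0217,-0.0283,0],0],
    [0.01,[-0.0137,-0.033,0],0],
    [0.01,[-0.0047,-0.0353,0],0],
    [0.01,[0,0,0],0],
  ],
)

```text
time: 11.3
tool_pos: [0.6559, 0.137, 0.1634]
ee_rot: [-3.14, -0.002, 3.084]
wrist_force: [-2.4, -0.5, 7.5]
width: 0.0255
finger_force: 30.0
```

```bash
python3 -c "from h import *
ang()"
```

```text
fix mm 82.7 -5.3 r 82.8 ang 1.635 [-2.4 -0.5  7.5]
```

In the tool's units: 0.0212 m is 0.0353, -0.0198 m is -0.033.

Emit:
inch_along(
  steps=[
    [0.01,[0.0047,-0.0275,0],0],
    [0.01,[0.0137,-0.033,0],0],
    [0.01,[0.0217,-0.0283,0],0],
    [0.01,[0.0283,-0.0217,0],0],
    [0.01,[0.033,-0.0137,0],0],
    [0.01,[0.0353,-0.0047,0],0],
    [0.01,[0,0,0],0],
    [0.01,[0,0,0],0],
  ],
)

```text
time: 11.97
tool_pos: [0.5691, 0.0653, 0.1636]
ee_rot: [-3.138, -0.0, 3.085]
wrist_force: [-0.5, -4.4, 7.6]
width: 0.0257
finger_force: 30.0
```

```bash
python3 -c "from h import *
ang()
s=robot.snapshot('wrist'); p=proj(s,[[.56,-.02,.08]])[0].astype(int); print(p); x0=max(p[0]-95,0);y0=max(p[1]-75,0);print(x0,y0);crop(s,'w4',x0,y0,190,150,4)"
```

```text
fix mm -0.0 -81.7 r 81.7 ang 3.142 [-0.5 -4.4  7.6]
[209 198]
114 123
```

View pics/w4.png

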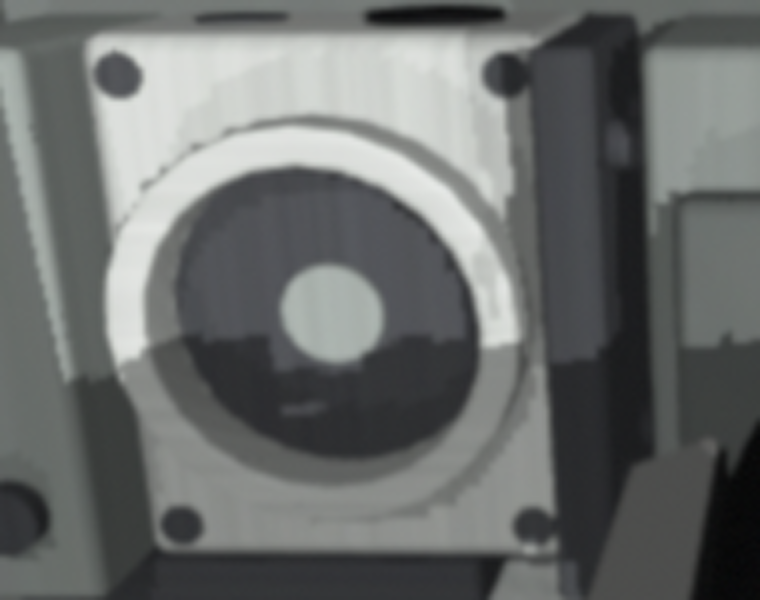

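```bash
python3 -c "
from h import *
s=robot.snapshot('wrist')
f=lambda x,y,z: at(s,114+(x+.5)/4-.5,123+(y+.5)/4-.5,z)
W=np.array([.5705,.1465]); yaw=-.056
X=np.array([np.cos(yaw),np.sin(yaw)]);Y=np.array([-X[1],X[0]])
for n,p in dict(j1=(20,50,.095),j2=(106,590,.095),p1=(530,50,.093),p2=(560,590,.093),b1=(598,50,.093),b2=(610,350,.093),k1=(645,45,.107),k2=(655,400,.107),c1=(88,38,.076),c2=(517,45,.076),c3=(553,553,.076),c4=(158,553,.076)).items():
    q=f(*p)[:2]-W; print(n,(q@X*1e3).round(1),(q@Y*1e3+130).round(1))
E=np.array(s['extrinsics']);print(-E[:3,:3].T@E[:3,3])
"
```

```text
j1 -52.3 -92.0
j2 54.0 -92.2
p1 -51.9 -2.0
p2 54.6 -2.3
b1 -51.9 10.1
b2 4.2 9.8
k1 -54.3 20.2
k2 8.9 19.8
c1 -52.2 -89.5
c2 -50.8 -7.9
c3 55.2 -6.9
c4 55.5 -90.7
[0.48469345 0.07147362 0.34307182]
```

```bash
python3 -c "
from h import *
s=dict(robot.snapshot('wrist')); E=np.array(s['extrinsics']); dz=.089-.085
a=.0035; R=E[:3,:3]@np.array([[np.cos(a),np.sin(a),0],[-np.sin(a),np.cos(a),0],[0,0,1]])
E=E.copy();E[:3,:3]=R;E[:3,3]=-R@np.array([.50466,.13886,.42852]);s['extrinsics']=E
f=lambda x,y,z: at(s,60+(x+.5)/4-.5,80+(y+.5)/4-.5,z)
W=np.array([.5705,.1465]); yaw=-.056
X=np.array([np.cos(yaw),np.sin(yaw)]);Y=np.array([-X[1],X[0]])
for n,p in dict(p1=(628,105,.093),p2=(655,545,.093),b1=(688,105,.093),b2=(705,545,.093),k1=(712,110,.107),k2=(720,180,.107)).items():
    q=f(*p)[:2]-W; print(n,(q@X*1e3).round(1),(q@Y*1e3+130).round(1))
"
```

```text
p1 -52.4 22.6
p2 56.1 21.0
b1 -52.4 36.6
b2 56.0 33.7
k1 -51.9 45.3
k2 -36.5 46.2
```

The pad now touches the casing: the pad-to-jaw distance is 90.0 mm, and it's pressed in about 1 mm. It needs roughly 3 mm more, or 67° of wheel.

In the tool's units: 0.0212 m is 0.0353, 0.0198 m is 0.033.

Emit:
inch_along(
  steps=[
    [0.01,[0.0353,0.0047,0],0],
    [0.01,[0.033,0.0137,0],0],
    [0.01,[0.0283,0.0217,0],0],
    [0.01,[0.0217,0.0283,0],0],
    [0.01,[0.0078,0.015,0],0],
    [0.01,[0,0,0],0],
    [0.01,[0,0,0],0],
  ],
)

```text
time: 12.7
tool_pos: [0.4964, 0.1218, 0.1635]
ee_rot: [-3.141, -0.001, 3.088]
wrist_force: [-3.1, -0.1, 8.1]
width: 0.0256
finger_force: 30.0
```

```bash
python3 -c "from h import *
ang()
s=robot.snapshot('wrist'); p=proj(s,[[.56,-.02,.08]])[0].astype(int); x0=max(p[0]-75,0);y0=max(p[1]-75,0);print(p,x0,y0);crop(s,'w5',x0,y0,190,150,4)"
```

```text
fix mm -75.8 -29.4 r 81.3 ang 4.343 [-3.1 -0.1  8.1]
[154 283] 79 208
```

The rows are not in the units I measure in: shifts go in shares of 0.6 m and turns go in shares of 60 degrees. I convert before sending: -0.035 m is -0.0583, -0.03 m is -0.05.

Emit:
inch_along(
  steps=[
    [0.06,[0,0,0],0],
    [0.06,[0,0,0],0],
    [0.06,[0,0,0],0],
    [0.06,[0,0,0],0],
    [0.06,[0,0,0],0],
    [0.06,[0,0,-0.05],0],
    [0.06,[0,0,-0.0583],0],
    [0.06,[0,0,-0.0583],0],
    [0.06,[-0.0583,0,0],0],
    [0.06,[-0.0583,-0.0333,0],0],
    [0.06,[-0.05,-0.0333,0],0],
    [0.06,[0,-0.0333,0],0],
    [0.06,[0,-0.0333,0],0],
    [0.06,[0,-0.025,0],0],
    [0.06,[0,0,0],0],
    [0.06,[0,0,0],0],
  ],
)

```text
time: 14.08
tool_pos: [0.5913, 0.021, 0.2621]
ee_rot: [3.141, -0.001, 3.085]
wrist_force: [0.3, -0.5, -0.5]
width: 0.0604
finger_force: 0.0
```

```bash
python3 -c "from h import *
show()
s=robot.snapshot('wrist'); cv2.imwrite('pics/w6.png',s['color']); p=proj(s,[[.56,.02,.08]])[0].astype(int); x0=max(p[0]-100,0);y0=max(p[1]-75,0);print(p,x0,y0);crop(s,'w6c',x0,y0,200,150,4)"
```

```text
14.08 [0.5913 0.021  0.2621] [ 3.141e+00 -1.000e-03  3.085e+00] [ 0.3 -0.5 -0.5] 0.0604 [-0.06  0.18  1.16  0.    1.81 -1.58]
[315 146] 215 71
```

View pics/w6c.png

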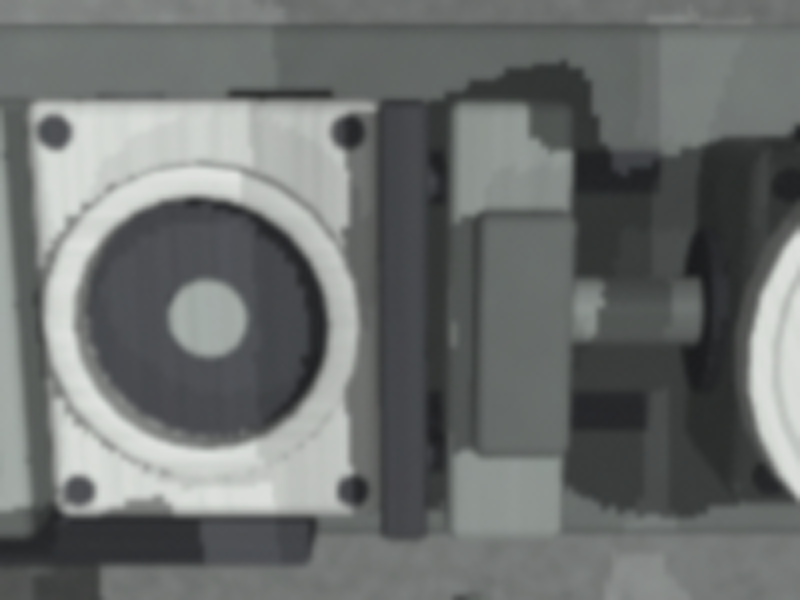

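View pics/w6.png

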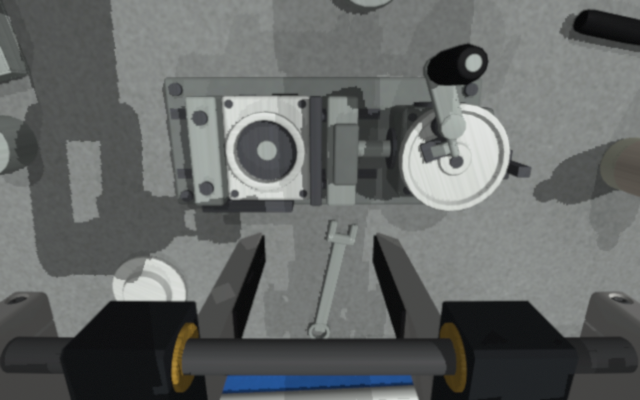

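```bash
python3 -c "
from h import *
s=robot.snapshot('wrist');W=np.array([.5705,.1465]); yaw=-.056
X=np.array([np.cos(yaw),np.sin(yaw)]);Y=np.array([-X[1],X[0]])
E0=np.array(s['extrinsics'])
def run(c,x0,y0,pts,t):
  S=dict(s)
  if c is not None:
    E=E0.copy();E[:3,3]=-E[:3,:3]@np.array(c);S['extrinsics']=E
  for n,(x,y,zs) in pts.items():
    print(t,n,[((at(S,x0+(x+.5)/4-.5,y0+(y+.5)/4-.5,z)[:2]-W)@Y*1e3+130).round(1) for z in zs])
zk=(.093,.097,.1,.107)
run(None,215,71,dict(p1=(380,110,[.093]),p2=(384,530,[.093]),b1=(426,110,[.093]),b2=(426,530,[.093]),k1=(450,110,zk),k2=(453,530,zk),j=(25,500,[.095])),'w6')
run((.48469,.07147,.34307),114,123,dict(p1=(530,50,[.093]),b1=(598,50,[.093]),k1=(645,45,zk),k2=(655,400,zk)),'w4')
run((.50466,.13886,.42852),60,80,dict(p1=(628,105,[.093]),p2=(655,545,[.093]),b1=(688,105,[.093]),k1=(712,110,zk)),'w2')
"
```

```text
w6 p1 [np.float64(-1.3)]
w6 p2 [np.float64(-0.8)]
w6 b1 [np.float64(9.8)]
w6 b2 [np.float64(10.1)]
w6 k1 [np.float64(15.5), np.float64(15.4), np.float64(15.3), np.float64(15.2)]
w6 k2 [np.float64(17.2), np.float64(17.0), np.float64(17.0), np.float64(16.8)]
w6 j [np.float64(-93.3)]
w4 p1 [np.float64(-0.8)]
w4 b1 [np.float64(11.3)]
w4 k1 [np.float64(19.6), np.float64(20.1), np.float64(20.5), np.float64(21.3)]
w4 k2 [np.float64(19.2), np.float64(19.7), np.float64(20.1), np.float64(21.0)]
w2 p1 [np.float64(24.3)]
w2 p2 [np.float64(22.4)]
w2 b1 [np.float64(38.2)]
w2 k1 [np.float64(43.7), np.float64(44.6), np.float64(45.3), np.float64(46.8)]
```

```bash
python3 -c "
import cv2
a=cv2.cvtColor(cv2.imread('pics/w2.png'),cv2.COLOR_BGR2GRAY);b=cv2.cvtColor(cv2.imread('pics/w6.png'),cv2.COLOR_BGR2GRAY)
for r in(112,120,128): print('w2',r,a[r-1:r+2,212:248].mean(0).astype(int))
for r in(102,108,114,120): print('w6',r,b[r-1:r+2,304:336].mean(0).astype(int))
"
```

```text
w2 112 [ 73  73  67  63  65  67  68  69  70  71  71  72  71  69  62  52  45  43
  42  36  30  27  28  43  78 111 133 142 143 143 143 145 145 145 147 148]
w2 120 [ 71  71  69  64  64  66  67  68  69  70  71  72  72  71  67  56  47  44
  45  45  41  36  32  33  56  97 125 139 143 144 144 145 146 146 146 148]
w2 128 [ 59  60  60  58  59  64  67  68  68  70  71  72  73  72  70  64  53  47
  50  57  62  65  64  53  55  84 115 135 143 143 144 145 145 143 139 138]
w6 102 [ 45  63  89  96  88  69  60  64  67  68  68  70  71  72  73  72  69  62
  56  53  53  54  59  76 104 126 141 145 145 145 146 146]
w6 108 [ 95 103 105 100  88  68  60  64  67  68  69  70  71  72  73  72  69  61
  50  45  44  46  56  78 105 128 141 145 145 145 147 147]
w6 114 [111 111 107 100  89  68  59  64  67  68  69  70  71  72  73  73  70  65
  62  54  43  39  49  77 107 129 142 145 144 145 146 147]
w6 120 [101 107 107 101  89  69  59  64  67  68  69  70  71  72  73  72  68  61
  52  45  39  40  52  79 108 130 142 145 145 145 147 146]
```

```bash
python3 -c "
from h import *
s=robot.snapshot('wrist');yaw=-.056
Y=np.array([-np.sin(yaw),np.cos(yaw)])
E0=np.array(s['extrinsics']);S=dict(s);E=E0.copy()
a=.004;R=E0[:3,:3]@np.array([[np.cos(a),np.sin(a),0],[-np.sin(a),np.cos(a),0],[0,0,1]]);E[:3,:3]=R;E[:3,3]=-R@np.array([.50466,.13886,.42852]);S['extrinsics']=E
y=lambda S,u,v,z:at(S,u,v,z)[:2]@Y*1e3
for S_,t,L in((S,'w2',[(112,215,226.8,236.25),(120,215.5,227.2,236.8),(128,216,227.8,237.1)]),(s,'w6',[(108,310,321.3,327.6),(120,310,321.2,327.5)])):
  for v,p,b,k in L: print(t,v,'thick',round(y(S_,b,v,.093)-y(S_,p,v,.093),2),'face->k',[round(y(S_,k,v,z)-y(S_,p,v,.093),2) for z in(.093,.095,.1,.107)],'back->k',[round(y(S_,k,v,z)-y(S_,b,v,.093),2) for z in(.093,.095,.1,.107)])
"
```

```text
w2 112 thick 11.03 face->k [np.float64(19.86), np.float64(20.31), np.float64(21.45), np.float64(23.05)] back->k [np.float64(8.83), np.float64(9.28), np.float64(10.42), np.float64(12.02)]
w2 120 thick 11.0 face->k [np.float64(20.03), np.float64(20.48), np.float64(21.62), np.float64(23.21)] back->k [np.float64(9.02), np.float64(9.48), np.float64(10.62), np.float64(12.21)]
w2 128 thick 11.17 face->k [np.float64(19.96), np.float64(20.42), np.float64(21.56), np.float64(23.16)] back->k [np.float64(8.8), np.float64(9.25), np.float64(10.39), np.float64(11.99)]
w6 108 thick 10.91 face->k [np.float64(17.0), np.float64(16.95), np.float64(16.82), np.float64(16.64)] back->k [np.float64(6.08), np.float64(6.03), np.float64(5.91), np.float64(5.73)]
w6 120 thick 10.92 face->k [np.float64(17.06), np.float64(17.01), np.float64(16.88), np.float64(16.7)] back->k [np.float64(6.14), np.float64(6.09), np.float64(5.96), np.float64(5.78)]
```

Contact and squareness look right: the pad plate is flush along the casing. I want a firmer figure for pad compression, so I'll take one more view from the earlier camera pose.

In the tool's units: 0.03 m is 0.05, 0.022 m is 0.0367.

Emit:
inch_along(
  steps=[
    [0.06,[0,0.05,0.01],0],
    [0.06,[0,0.05,0.01],0],
    [0.06,[0,0.05,0],0],
    [0.06,[0,0.0367,0],0],
    [0.06,[0,0,0],0],
    [0.06,[0,0,0],0],
    [0.06,[0,0,0],0],
  ],
)

```text
time: 14.82
tool_pos: [0.5973, 0.1334, 0.2506]
ee_rot: [-3.141, 0.0, 3.088]
wrist_force: [-0.0, -0.4, -1.0]
width: 0.06
finger_force: 0.0
```

```bash
python3 -c "
from h import *
show()
s=robot.snapshot('wrist'); cv2.imwrite('pics/w7.png',s['color']); b=cv2.cvtColor(s['color'],cv2.COLOR_BGR2GRAY)
for X in(-.042,-.035,-.028):
  yaw=-.056;q=np.array([.571,.1465])+X*np.array([np.cos(yaw),np.sin(yaw)])-.131*np.array([-np.sin(yaw),np.cos(yaw)])
  u,v=proj(s,[[*q,.093]])[0].round().astype(int); print(u,v,b[v-1:v+2,u-6:u+30].mean(0).astype(int),u-6)
"
```

```text
14.82 [0.5973 0.1334 0.2506] [-3.141  0.     3.088] [-0.  -0.4 -1. ] 0.06 [ 0.13  0.22  1.13 -0.    1.79 -1.39]
191 109 [179 149 115  98  85  76  75  76  76  77  79  80  81  80  75  67  56  46
  42  41  36  38  66 103 129 138 140 140 140 141 142 143 144 145 146 145] 185
191 117 [204 201 181 143 115  90  76  75  76  77  78  80  81  81  80  76  69  56
  45  45  56  62  65  89 117 134 140 140 141 142 142 142 140 137 136 135] 185
192 124 [204 199 175 137 104  84  77  76  76  77  79  80  80  82  79  75  64  51
  44  41  37  34  55  94 123 134 133 128 124 120 112 106 104 104 104 105] 186
```

```bash
python3 -c "
from h import *
s=robot.snapshot('wrist');yaw=-.056
Y=np.array([-np.sin(yaw),np.cos(yaw)]);y=lambda u,v,z:at(s,u,v,z)[:2]@Y*1e3
for v,b,k in((109,200.6,207.6),(117,201.5,208.3),(124,202.3,208.7)): print([round(y(k,v,z)-y(b,v,.093),2) for z in(.09,.093,.095,.1,.107)])
"
```

```text
[np.float64(5.65), np.float64(6.57), np.float64(7.19), np.float64(8.73), np.float64(10.89)]
[np.float64(5.5), np.float64(6.42), np.float64(7.04), np.float64(8.58), np.float64(10.74)]
[np.float64(5.15), np.float64(6.08), np.float64(6.7), np.float64(8.24), np.float64(10.4)]
```

The gap behind the plate went from about 8.9 mm to 6.2 mm, so the pad is pressed in about 2.7 mm. I'll regrip and wind on about 0.4 rad, which adds 1 mm.

In the tool's units: 0.034 m is 0.0567, 0.03 m is 0.05.

Emit:
inch_along(
  steps=[
    [0.06,[0.0567,-0.01,0],0],
    [0.06,[0.0567,-0.01,0],0],
    [0.06,[0.0533,-0.0083,0],0],
    [0.06,[0,0,0],0],
    [0.06,[0,0,0.05],0],
    [0.06,[0,0,0.05],0],
    [0.06,[0,0,0.045],0],
    [0.06,[0,0,0],0],
    [0.01,[0,0,0],0],
    [0.01,[0,0,0],0],
    [0.01,[0,0,0],0],
    [0.01,[0,0,0],0],
    [0.01,[0,0,0],0],
    [0.01,[0,0,0],0],
    [0.01,[0,0,0],0],
    [0.01,[0,0,0],0],
  ],
)

```text
time: 16.25
tool_pos: [0.4974, 0.1217, 0.1648]
ee_rot: [3.141, 0.003, 3.087]
wrist_force: [0.3, -0.3, 5.0]
width: 0.0253
finger_force: 30.0
```

```bash
python3 -c "from h import *
ang()"
```

```text
fix mm -74.8 -29.4 r 80.3 ang 4.338 [ 0.3 -0.3  5. ]
```

In the tool's units: 0.0107 m is 0.0178, 0.0105 m is 0.0175.

Emit:
inch_along(
  steps=[
    [0.01,[0.0053,0.0173,0],0],
    [0.01,[0.003,0.0178,0],0],
    [0.01,[0.0007,0.0175,0],0],
    [0.01,[0,0,0],0],
    [0.01,[0,0,0],0],
    [0.01,[0,0,0],0],
  ],
)

```text
time: 16.75
tool_pos: [0.4938, 0.1549, 0.1647]
ee_rot: [3.14, 0.003, 3.088]
wrist_force: [0.7, 0.8, 5.4]
width: 0.0254
finger_force: 30.0
```

```bash
python3 -c "from h import *
ang()"
```

```text
fix mm -80.3 3.5 r 80.3 ang 4.756 [0.7 0.8 5.4]
```

In the tool's units: -0.034 m is -0.0567, -0.03 m is -0.05.

Emit:
inch_along(
  steps=[
    [0.06,[0,0,0],0],
    [0.06,[0,0,0],0],
    [0.06,[0,0,0],0],
    [0.06,[0,0,0],0],
    [0.06,[0,0,0],0],
    [0.06,[0,0,-0.05],0],
    [0.06,[0,0,-0.0567],0],
    [0.06,[0,0,-0.0567],0],
    [0.06,[-0.0433,-0.0433,0],0],
    [0.06,[-0.0433,-0.0433,0],0],
    [0.06,[-0.0433,-0.0433,0],0],
    [0.06,[-0.0433,-0.0433,0],0],
    [0.06,[0,-0.04,0],0],
    [0.06,[0,0,0],0],
    [0.06,[0,0,0],0],
    [0.06,[0,0,0],0],
  ],
)

```text
time: 18.08
tool_pos: [0.5896, 0.0206, 0.2614]
ee_rot: [3.141, -0.0, 3.087]
wrist_force: [-0.4, -0.3, -0.9]
width: 0.06
finger_force: 0.0
```

```bash
python3 -c "
from h import *
show()
s=robot.snapshot('wrist'); cv2.imwrite('pics/w8.png',s['color']); b=cv2.cvtColor(s['color'],cv2.COLOR_BGR2GRAY)
for r in(102,108,114,120): print(r,b[r-1:r+2,304:336].mean(0).astype(int))
"
```

```text
18.08 [0.5896 0.0206 0.2614] [ 3.141 -0.     3.087] [-0.4 -0.3 -0.9] 0.06 [-0.06  0.17  1.16  0.    1.8  -1.58]
102 [ 67  80  96 101  96  83  64  60  65  67  68  69  70  72  73  73  71  66
  57  53  53  55  65  89 115 134 142 145 144 144 146 146]
108 [ 54  68  87  98  96  84  64  61  65  67  69  70  70  72  73  72  71  66
  55  51  52  55  66  91 117 136 144 145 145 145 146 147]
114 [112 112 110 105  97  84  64  60  65  68  68  69  71  72  73  72  72  67
  50  37  34  39  59  92 119 137 144 145 145 146 147 147]
120 [102 105 108 105  98  84  63  60  66  68  68  70  71  72  73  73  72  66
  50  37  36  43  62  94 120 138 144 145 146 146 147 145]
```

View pics/w8.png

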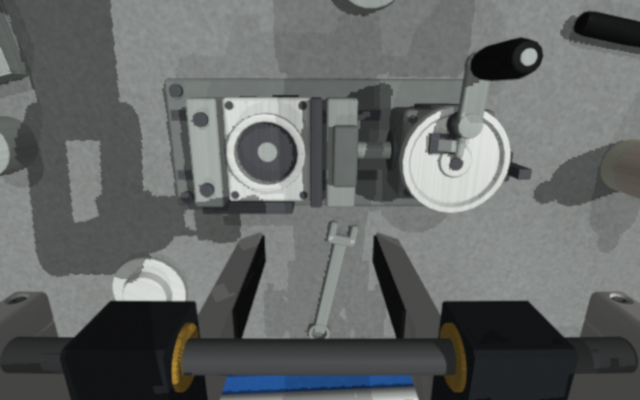

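The final view shows the casing square between the jaws and along the stop bar, with the crank straight out, latched, with its grip at (527,57). The gap behind the plate has shrunk by another 1 mm, so the pad is pressed in about 3.7 mm. The other things look undisturbed, so I'm handing in.

```bash
python3 -c "
from bench import robot
print(robot.close_job())"
```

```text
the job is handed in; nothing more can be done
None
```

The job is handed in (no verdict came back): the casing is against the work stop and clamped square, the crank is latched out, and the sprung face is pressed in about 3.7 mm of its 8 mm by image measurement (likely within 1–2 mm), with about 18 s of the 72 s used.

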